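# Set two inspection lights to the same shutter mark

## Task

The two round board-inspection lights on the bench must give the same light: on each one, push the lever's upright post gently round its arc with a fingertip until the lever is in line with the long mark on the scale, and leave it there. Do not pinch or squeeze the lights, and leave the boards, tools and parts lying around where they are.

Things in the scene. Friction and masses are not known exactly. Their poses are not given: they have to be found in the camera images.
- light_a: One of two alike round board-inspection lights, fixed to the worktop; place and yaw vary, either may be the left one. Origin: on the ring's axis at the worktop, z up, -x roughly toward the robot. Dark foot 126 mm across, 4 mm thick; drum 110 mm across, aluminium top at height 34 mm; a black ring 114 mm across at heights 14 to 24 mm turns in it about the upright axis, with a half-disc shutter in the top.
- ring_a (a joint): Angle of light_a's ring and lever, 0 to 1.745 rad (stops), growing counter-clockwise from above (lever from robot's left to right). In the light's frame the lever points along angle 2.269 + value, from +x toward +y; 1.047 is in line with the long mark. Stiff: 0.16 N m, 2 N at the post; no spring, stays where left. Starts at 0.05 to 0.55.
- post_a (a point): Centre of the top of the upright round steel post on the lever of light_a, 68 mm above the worktop; moves with the ring. Post: a free-turning 9 mm sleeve on a pin (13 mm collar below height 22.5 mm), its axis 80 mm from the ring's axis, standing on a steel lever 8 mm wide at heights 16 to 22 mm that sticks out of the ring.
- longmark_a (a point): Outer end of the long mark on light_a, at the rim of the top face, 53.5 mm from the ring's axis, height 34 mm; fixed to the light. Six black radial marks stand 20 degrees apart on that rim: five short (7 x 2 mm), one long (18 x 4 mm), the fourth counted from the end where the joint is 0.
- light_b: One of two alike round board-inspection lights, fixed to the worktop; place and yaw vary, either may be the left one. Origin: on the ring's axis at the worktop, z up, -x roughly toward the robot. Dark foot 126 mm across, 4 mm thick; drum 110 mm across, aluminium top at height 34 mm; a black ring 114 mm across at heights 14 to 24 mm turns in it about the upright axis, with a half-disc shutter in the top.
- ring_b (a joint): Angle of light_b's ring and lever, 0 to 1.745 rad (stops), growing counter-clockwise from above (lever from robot's left to right). In the light's frame the lever points along angle 2.269 + value, from +x toward +y; 1.047 is in line with the long mark. Stiff: 0.16 N m, 2 N at the post; no spring, stays where left. Starts at 1.43 to 1.70.
- post_b (a point): Centre of the top of the upright round steel post on the lever of light_b, 68 mm above the worktop; moves with the ring. Post: a free-turning 9 mm sleeve on a pin (13 mm collar below height 22.5 mm), its axis 80 mm from the ring's axis, standing on a steel lever 8 mm wide at heights 16 to 22 mm that sticks out of the ring.
- longmark_b (a point): Outer end of the long mark on light_b, at the rim of the top face, 53.5 mm from the ring's axis, height 34 mm; fixed to the light. Six black radial marks stand 20 degrees apart on that rim: five short (7 x 2 mm), one long (18 x 4 mm), the fourth counted from the end where the joint is 0.
- pcb_supply: Loose bystander, to be left alone: green circuit board with a white connector, 52x69x16 mm; origin at the centre of its underside.
- pcb_small: Loose bystander, to be left alone: small green circuit board, 36x50x16 mm; origin at the centre of its underside.
- heatsink: Loose bystander, to be left alone: black finned heatsink, 25x42x20 mm; origin at the centre of its underside.
- wick_bobbin: Loose bystander, to be left alone: yellow wick bobbin, 41x71x11 mm; origin at the centre of its underside.
- cutters_red: Loose bystander, to be left alone: red-handled side cutters, 126x49x12 mm, lying; origin at the centre of its underside.
- driver_green: Loose bystander, to be left alone: green-handled screwdriver, 129x17x18 mm, lying; origin at the centre of its underside.
- battery_9v: Loose bystander, to be left alone: 9 V block battery, 49x27x18 mm, lying; origin at the centre of its underside.

How it is judged:
By the outcome, as a careful person would: the job done as asked, in the order asked, and still so for the second after the job is handed in, with the robot touching nothing.
It also fails if it takes over 72 s, if anything falls off the work surface, if the arm or the gripper's body presses on something with over 40 N, if the wrist force passes 120 N, or if a joint passes its speed limit or range.

## Robot

A 6-joint arm with a two-finger parallel gripper is mounted at the origin on a cart in front of the work surface, level with it; the furniture and walls round the work are solid. World frame = base frame: x ahead of the robot, y to its left, z up, the work surface at z = 0. Lengths are in m, angles in rad, forces in N, time in s.
With the tool pointing down it reaches from about 0.35 to 0.775 m from the base axis. Payload 5.5 kg.
Tool frame: the origin (TCP) lies on the centre line of the jaws, within the pads' length; the fingertips stand 11 mm ahead of it and the grasp point (between the pads) lies 8 mm behind it (env.tip_reach is the distance from the TCP to the fingertips, in m); z points along the fingers, x is the direction in which the jaws open and shut, and the axes are right-handed (so a half turn about z gives the same grasp; the last joint's range is limited). The gripper opens to 85 mm and grips with 20 to 120 N. Pads are 22 mm wide; open, the fingers measure 114 mm over their backs; the gripper's body (76 mm by 85 mm) begins 54 mm behind the grasp point. The pads swing forward as they close: fully open they stand 13 mm farther back than shut.
Start: joints at [1.111, 0.313, 0.046, 1.304, 0, 1.431], TCP at [0.181, 0.546, 0.206] pointing down, gripper open.
Joint ranges: [-2.76, 2.76], [-0.86, 1.69], [-1.03, 1.26], [-2.2, 2.34], [-1.47, 1.5], [-3.14, 3.14]. Speed limits (rad/s): [2.57, 2.57, 3.14, 3.14, 3.14, 3.14].

## Interface

Orientations are given as a unit quaternion [w, x, y, z].
In Python, from workcell import env gives the robot as it stands.
- The arm moves only by the tool carry_out, never from a script. Its argument "moves" is one flat list of numbers, 7 for each row, row after row: the gripper command: -1 is shut, 1 is fully open, values between are in proportion, then the shift along the tool's x, y, z in m, then the turn, a rotation vector about the tool's x, y, z in degrees. A call has exactly 5 rows; each row shifts and turns the pose as measured when the row begins, along the tool's axes as they then stand; what a row does not reach is not made up. A row lasts 1/8 s, in which the tool goes at most 62.5 mm and 10.7 degrees, less where a joint would pass 70% of its speed; a pose out of reach is approached as far as the arm can. A call is refused whole if a number of a shift passes 0.0625 or a number of a turn 10.7, either way. A call with a gripper value outside its range is refused whole. The fingers move at their own pace and stop on an object; "squeeze" is the grip in N (left out, the last holds). Time passes only in rows, so rows that do not move let the fingers close, or fill a call up. It gives the time, the measured TCP pose, the force and the opening at its end, in the units of the state.
- env.get_state(): the state, without advancing time (a new reading comes with each control period).
- env.read_camera(name): name is "side" or "top" or "wrist"; returns the picture (480x640x3 uint8, red, green, blue); there is no depth.
- env.calibration(name): a dict with "camera_matrix" (3x3 intrinsics, pixels), "rvec" (rotation vector, rad) and "tvec" (3), from world to camera coordinates, as OpenCV has them; the wrist camera has in their place "hand_eye" (4x4, takes a point from camera to tool coordinates, whose origin is the TCP and whose axes are the tool frame's). Camera axes: x right, y down, z forward; pixel columns grow to the right and rows downward; lengths in m; the calibration is good to about 2 mm. A picture is of the moment at which its call begins: read the wrist's pose just before it. calibration takes no time and is no camera call.
- env.hand_in(): hands the job in, once; it reports no verdict.
The state is a dict: "clock": time; "joint_pos": joint angles; "qvel": joint speeds; "tau": joint torques, N m; "tcp_pos": TCP position; "orientation": TCP orientation; "wrist_force": force on the tool from outside, world axes, zero at the start; "ft_torque": the same for the moment, N m; "finger_gap": finger opening in m.
Only numpy, scipy, OpenCV 4.12 (cv2) and the standard library are available. Lean on these libraries where they do the work, as an engineer would, in place of code of your own. Each camera call takes 0.05 s, during which the arm holds its last target. There are 200 camera calls.

## Working session

There is one attempt and no reset: what is moved stays moved. The work goes in short steps, Python scripts to look and compute and a tool call to move; the robot and the scene stay as the last step left them, time stands still between calls to the robot, and variables do not carry over. Pictures are saved under pics/ and viewed, about 8 in all and at most 12, crops included, and the job is handed in when it is done.

Besides the shell and the picture viewer there is one more tool, called after ">>>" by a JSON object that holds its "method" and its "body", one argument or row to a line. carry_out: Moves the arm, as the interface text tells. Its arguments: {"type":"object","properties":{"moves":{"type":"array"},"squeeze":{"type":"number"}},"required":["moves"]}

```bash
mkdir -p pics; python3 - <<'E'
from workcell import env
import cv2
for n in("top","side"):
    cv2.imwrite(f"pics/{n}0.png",env.read_camera(n)[:,:,::-1]); c=env.calibration(n)
    print(n,c)
print(env.calibration("wrist")); print(env.get_state())
E
```

```text
top {'camera_matrix': array([[579.54557848,   0.        , 309.61376731],
       [  0.        , 579.54557848, 242.17197752],
       [  0.        ,   0.        ,   1.        ]]), 'rvec': array([ 2.18109904, -2.17970989,  0.15228786]), 'tvec': array([0.00600868, 0.50742613, 1.14400725])}
side {'camera_matrix': array([[488.42056046,   0.        , 326.80383261],
       [  0.        , 488.42056046, 236.98918917],
       [  0.        ,   0.        ,   1.        ]]), 'rvec': array([ 2.02539657, -0.21258276,  0.16452335]), 'tvec': array([-0.47096648,  0.11100435,  1.02428687])}
{'camera_matrix': array([[399.52037152,   0.        , 317.64313358],
       [  0.        , 399.52037152, 237.14797853],
       [  0.        ,   0.        ,   1.        ]]), 'hand_eye': array([[ 9.99999860e-01, -4.64105742e-04, -2.55059821e-04,
         6.45851171e-04],
       [ 5.16318215e-04,  9.61525908e-01,  2.74713780e-01,
        -6.93625239e-02],
       [ 1.17750383e-04, -2.74713873e-01,  9.61526013e-01,
        -1.67662052e-01],
       [ 0.00000000e+00,  0.00000000e+00,  0.00000000e+00,
         1.00000000e+00]])}
{'clock': 0.1, 'joint_pos': array([1.11137133e+00, 3.13940730e-01, 4.50907313e-02, 1.30361143e+00,
       1.04146196e-05, 1.43119940e+00]), 'qvel': array([ 0.0005363 , -0.00381638,  0.00098363,  0.00191899, -0.00019593,
       -0.00035232]), 'tau': array([ 3.26761816e-03, -4.81724453e+01,  2.99243903e+01,  1.26914552e-02,
       -8.23169194e-05,  1.24974309e-05]), 'tcp_pos': array([0.18056154, 0.54538607, 0.20558855]), 'orientation': array([ 3.84190421e-04,  8.10679484e-01,  5.85489609e-01, -7.38623192e-04]), 'wrist_force': array([-0.06545531,  0.38628024, -0.71155769]), 'ft_torque': array([ 0.01531148, -0.03647853, -0.0053029 ]), 'finger_gap': 0.08500681235959304}
```

View pics/top0.png

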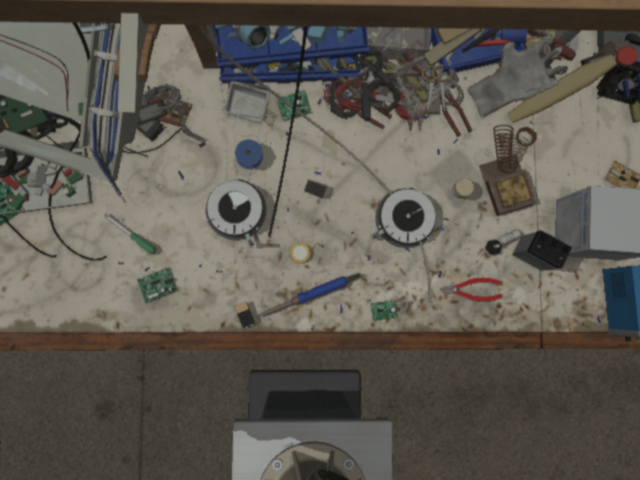

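View pics/side0.png

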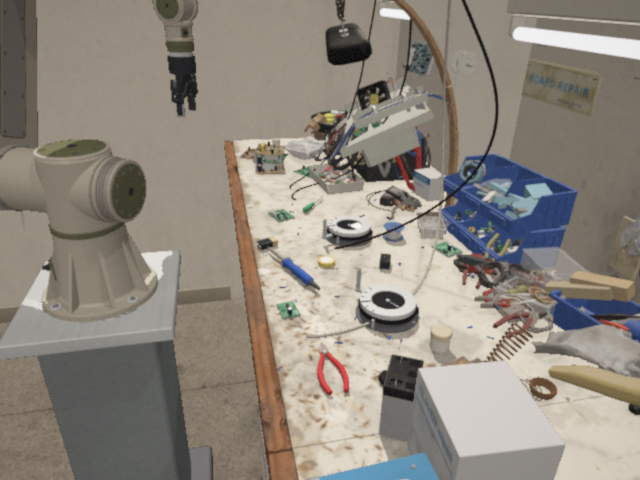

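The top view shows two lights, at about (235,208) on the left and (408,216) on the right. The left lever points lower right, so it is light_b. The right lever points lower left, so it is light_a. Next I'll zoom in on each.

```bash
python3 - <<'E'
import cv2,numpy as np
t=cv2.imread("pics/top0.png");s=cv2.imread("pics/side0.png")
r=lambda im,x,y,w,h:cv2.resize(im[y:y+h,x:x+w],(400,300),interpolation=cv2.INTER_CUBIC)
cv2.imwrite("pics/crop0.png",np.vstack([np.hstack([r(t,190,165,100,75+15)[:300],r(t,360,170,100,90)]),np.hstack([r(s,300,190,100,75),r(s,340,255,100,75)])]))
E
```

```text
(no output)
```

View pics/crop0.png

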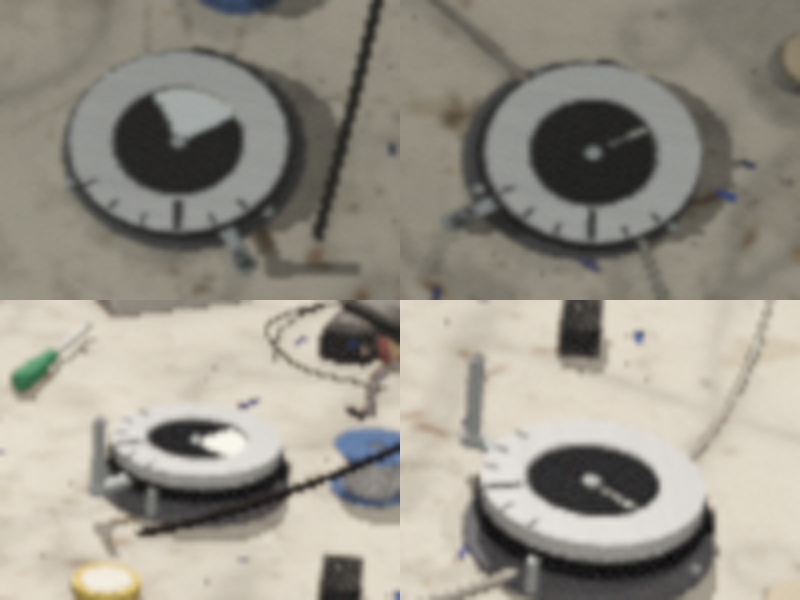

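```bash
cat > h.py <<'E'
import cv2,numpy as np
from scipy.spatial.transform import Rotation as Ro
def cam(c,st=None):
    "K, camera rotation (cam->world), camera position"
    K=c["camera_matrix"]
    if "rvec" in c:
        R=cv2.Rodrigues(c["rvec"])[0]; return K,R.T,-R.T@c["tvec"]
    w,x,y,z=st["orientation"]; T=Ro.from_quat([x,y,z,w]).as_matrix(); H=c["hand_eye"]
    return K,T@H[:3,:3],T@H[:3,3]+st["tcp_pos"]
def ray(cm,p):
    return cm[1]@np.linalg.solve(cm[0],[p[0],p[1],1.])
def onz(cm,p,z):
    d=ray(cm,p); return cm[2]+d*(z-cm[2][2])/d[2]
def proj(cm,P):
    q=cm[0]@(cm[1].T@(np.asarray(P)-cm[2])); return q[:2]/q[2]
def tri(c1,p1,c2,p2):
    d1,d2=ray(c1,p1),ray(c2,p2); s=np.linalg.lstsq(np.c_[d1,-d2],c2[2]-c1[2],rcond=None)[0]
    a,b=c1[2]+d1*s[0],c2[2]+d2*s[1]; return (a+b)/2,np.linalg.norm(a-b)
E
python3 - <<'E'
from workcell import env
from h import *
np.set_printoptions(precision=4,suppress=True)
T=cam(env.calibration("top"));S=cam(env.calibration("side"))
im=cv2.imread("pics/top0.png")
g=cv2.cvtColor(im,cv2.COLOR_BGR2HSV)
for n,(u,v) in dict(b=(235,208),a=(408,216)).items():
    m=((g[:,:,2]>135)&(g[:,:,1]<25)).astype(np.uint8); k=np.zeros_like(m);cv2.circle(k,(u,v),34,1,-1);m*=k
    m=cv2.morphologyEx(m,cv2.MORPH_OPEN,np.ones((3,3)))
    cs,_=cv2.findContours(m,0,2);c=max(cs,key=cv2.contourArea);e=cv2.fitEllipse(cv2.convexHull(c));print(n,e,onz(T,e[0],.034))
# cable end, tops of posts (top, side)
for n,a,b in[("cable end",(270,235),(334.5,248.8)),("post b",(250,230),(324.7,220)),("post a",(376,236),(359.5,269.5))]:
    print(n,tri(T,a,S,b))
# cable path: where does top-view cable plane meet side pixels
for p in [(400,231),(370,240),(465,180),(490,130)]:
    d=ray(S,p); n=np.cross(ray(T,(270,235)),ray(T,(303,50))); s=n@(T[2]-S[2])/(n@d); print(p,S[2]+s*d)
E
```

```text
b ((234.00326538085938, 206.8539581298828), (51.99357986450195, 52.95355987548828), 100.03057098388672) [0.5779 0.1589 0.034 ]
a ((408.0174560546875, 215.2667694091797), (51.380455017089844, 52.24318313598633), 113.38716125488281) [ 0.5621 -0.1935  0.034 ]
cable end (array([0.5237, 0.0875, 0.0027]), np.float64(0.002267600125694442))
post b (array([0.516 , 0.1258, 0.0655]), np.float64(0.021953139299862815))
post a (array([ 0.5188, -0.1238,  0.0649]), np.float64(0.005945703482321946))
(400, 231) [0.6786 0.0582 0.0524]
(370, 240) [0.6078 0.0717 0.0273]
(465, 180) [0.8141 0.0273 0.1873]
(490, 130) [0.8484 0.0145 0.3064]
```

>>> {"method": "carry_out", "body": {
  "moves": [-1,-0.0345,0.045,-0.004,0,0,0,-1,-0.0345,0.045,-0.004,0,0,0,-1,-0.0345,0.045,-0.004,0,0,0,-1,-0.0345,0.045,-0.004,0,0,0,-1,-0.0345,0.045,-0.004,0,0,0]
}}

```text
clock: 0.72
tcp_pos: [0.3417, 0.3072, 0.2231]
orientation: [0.001, 0.808, 0.589, -0.003]
wrist_force: [0.3, -0.9, 0.1]
finger_gap: 0.0002
```

>>> {"method": "carry_out", "body": {
  "moves": [-1,-0.0345,0.045,-0.004,0,0,0,-1,-0.0345,0.045,-0.004,0,0,0,-1,-0.0345,0.045,-0.004,0,0,0,-1,-0.0345,0.045,-0.004,0,0,0,-1,-0.0345,0.045,0,0,0,0]
}}

```text
clock: 1.35
tcp_pos: [0.5065, 0.0656, 0.2394]
orientation: [0.001, 0.808, 0.589, -0.003]
wrist_force: [1.3, 0.3, 0.2]
finger_gap: 0.0003
```

>>> {"method": "carry_out", "body": {
  "moves": [-1,0,0,0,0,0,10.5,-1,0,0,0,0,0,10.5,-1,0,0,0,0,0,10.5,-1,0,0,0,0,0,10.5,-1,0,0,0,0,0,10.5]
}}

```text
clock: 1.98
tcp_pos: [0.5077, 0.0601, 0.2361]
orientation: [0.001, 0.987, 0.16, -0.005]
wrist_force: [-0.4, -0.1, -0.2]
finger_gap: -0.0001
```

>>> {"method": "carry_out", "body": {
  "moves": [-1,0,0,0,0,0,10,-1,0,0,0,0,0,9,-1,0,0,0,0,0,0,-1,0,0,0,0,0,0,-1,0,0,0,0,0,0]
}}

```text
clock: 2.6
tcp_pos: [0.5064, 0.0601, 0.2343]
orientation: [0.002, 1.0, -0.009, -0.007]
wrist_force: [-0.3, -1.4, -0.2]
finger_gap: 0.0001
```

```bash
cat > snap.py <<'E'
import sys
from workcell import env
from h import *
import pickle
st=env.get_state(); im=env.read_camera("wrist"); n=sys.argv[1]
cv2.imwrite(f"pics/{n}.png",im[:,:,::-1]); pickle.dump(cam(env.calibration("wrist"),st),open(f"pics/{n}.pkl","wb"))
print(st["tcp_pos"],st["orientation"])
E
python3 snap.py w1
```

```text
[0.50642722 0.06008757 0.23429455] [ 0.00208692  0.99994038 -0.00851594 -0.00650906]
```

View pics/w1.png

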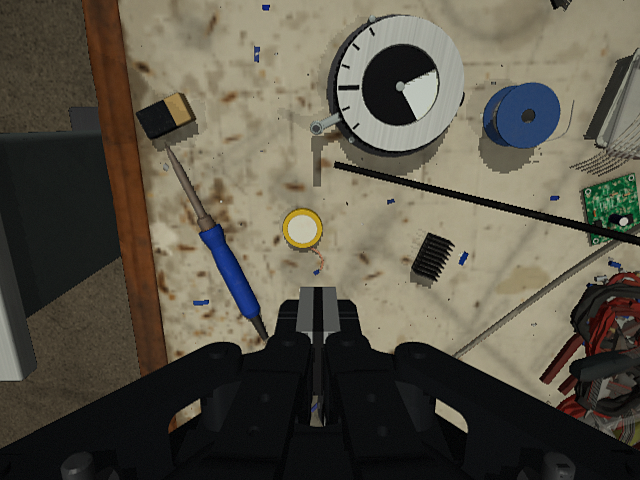

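The wrist view shows light_b with its rim centre near (400,86), long mark near (348,87) and post top near (316,128). The fingertips are clear of it, at about (318,290).

```bash
cat > meas.py <<'E'
import sys,pickle
from h import *
def meas(n,c0,post,show=True):
    im=cv2.imread(f"pics/{n}.png");cm=pickle.load(open(f"pics/{n}.pkl","rb"))
    g=cv2.cvtColor(im,cv2.COLOR_BGR2HSV)
    m=((g[:,:,2]>125)&(g[:,:,1]<30)).astype(np.uint8);m=cv2.morphologyEx(m,cv2.MORPH_OPEN,np.ones((5,5)))
    k=cv2.connectedComponents(m)[1]; near=[(abs(np.hypot(*(np.array(np.nonzero(k==i))[::-1].mean(1)-c0))),i) for i in range(1,k.max()+1) if (k==i).sum()>1500]
    i=min(near)[1]; cs,_=cv2.findContours((k==i).astype(np.uint8),0,1); h=cv2.convexHull(max(cs,key=cv2.contourArea))[:,0]
    P=np.array([onz(cm,p,.034)[:2] for p in h])
    A=np.c_[2*P,np.ones(len(P))]; s=np.linalg.lstsq(A,(P**2).sum(1),rcond=None)[0]; C=s[:2]; r=np.sqrt(s[2]+C@C)
    v,u=np.nonzero(g[:,:,2]<70); Q=np.array([onz(cm,p,.034)[:2] for p in zip(u,v)])-C
    R=np.hypot(*Q.T);th=np.unwrap(np.arctan2(-Q[:,1],-Q[:,0])) if 0 else np.arctan2(-Q[:,1],-Q[:,0])
    sel=(R>.039)&(R<.0515); bins=np.histogram(np.degrees(th[sel]),bins=np.arange(-80,81,1))[0]
    lab=cv2.connectedComponents((bins>0).astype(np.uint8)[None])[1][0]
    out=[]
    for j in range(1,lab.max()+1):
        e=np.nonzero(lab==j)[0]; q=sel&(np.degrees(th)>=e[0]-80)&(np.degrees(th)<e[-1]-79)
        out.append((round(np.degrees(th[q]).mean(),1),int(q.sum()),round(R[q].min()*1e3,1)))
    p=onz(cm,post,.068)[:2]; d=p-C
    print("centre",C.round(4),"r",r.round(4),"marks(deg from -x, ccw)",out)
    print("post",p.round(4),"radius",np.hypot(*d).round(4),"angle",np.degrees(np.arctan2(-d[1],-d[0])).round(2))
a=sys.argv
meas(a[1],np.array([float(a[2]),float(a[3])]),(float(a[4]),float(a[5])))
E
python3 meas.py w1 400 86 316 128
python3 - <<'E'
import cv2
im=cv2.imread("pics/w1.png")
cv2.imwrite("pics/w1c.png",cv2.resize(im[0:180,290:490],(800,720))[:600])
E
```

```text
centre [0.5769 0.1589] r 0.0545 marks(deg from -x, ccw) [(np.float64(-59.7), 15, np.float64(46.9)), (np.float64(-39.6), 14, np.float64(46.9)), (np.float64(-19.7), 11, np.float64(46.7)), (np.float64(0.4), 61, np.float64(39.5)), (np.float64(20.5), 10, np.float64(46.8)), (np.float64(40.5), 9, np.float64(46.8))]
post [0.5045 0.1257] radius 0.0796 angle 24.66
```

View pics/w1c.png

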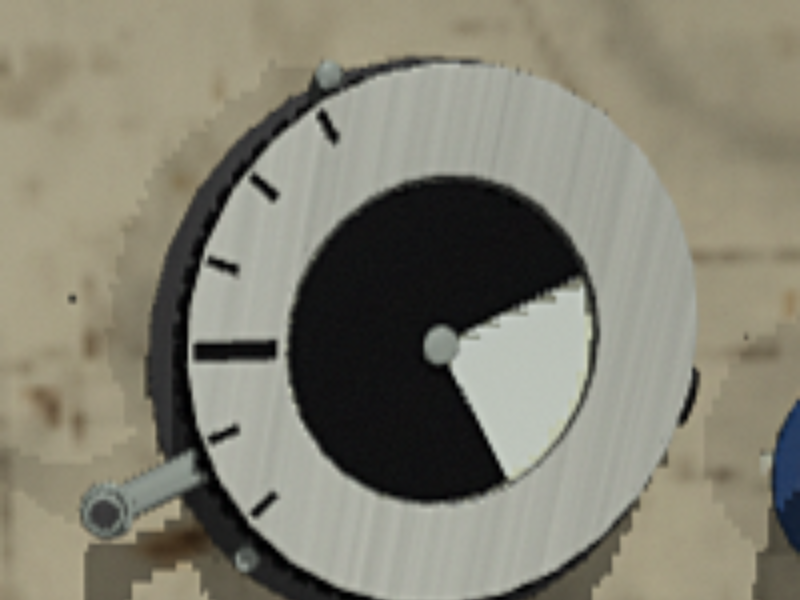

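>>> {"method": "carry_out", "body": {
  "moves": [-1,-0.002,-0.011,0.05,0,0,0,-1,-0.002,-0.011,0.05,0,0,0,-1,-0.002,-0.011,0.05,0,0,0,-1,0,0,0.02,0,0,0,-1,0,0,0,0,0,0]
}}

```text
clock: 3.28
tcp_pos: [0.5007, 0.0932, 0.061]
orientation: [0.002, 1.0, -0.007, -0.004]
wrist_force: [-0.5, 0.3, 0.6]
finger_gap: -0.0002
```

>>> {"method": "carry_out", "body": {
  "moves": [-1,0,-0.008,0.005,0,0,0,-1,0,-0.008,0,0,0,0,-1,0,-0.008,0,0,0,0,-1,0,-0.008,0,0,0,0,-1,0,-0.006,0,0,0,0]
}}

```text
clock: 3.9
tcp_pos: [0.5046, 0.1339, 0.0596]
orientation: [0.002, 1.0, -0.007, -0.001]
wrist_force: [-0.4, 0.0, -0.7]
finger_gap: 0.0001
```

```bash
python3 snap.py w2; python3 - <<'E'
import cv2
im=cv2.imread("pics/w2.png"); cv2.imwrite("pics/w2c.png",cv2.resize(im[100:400,200:600],(800,600)))
E
```

```text
[0.50460536 0.13387119 0.05962165] [ 1.75214271e-03  9.99976960e-01 -6.53707465e-03 -5.25646952e-04]
```

View pics/w2c.png

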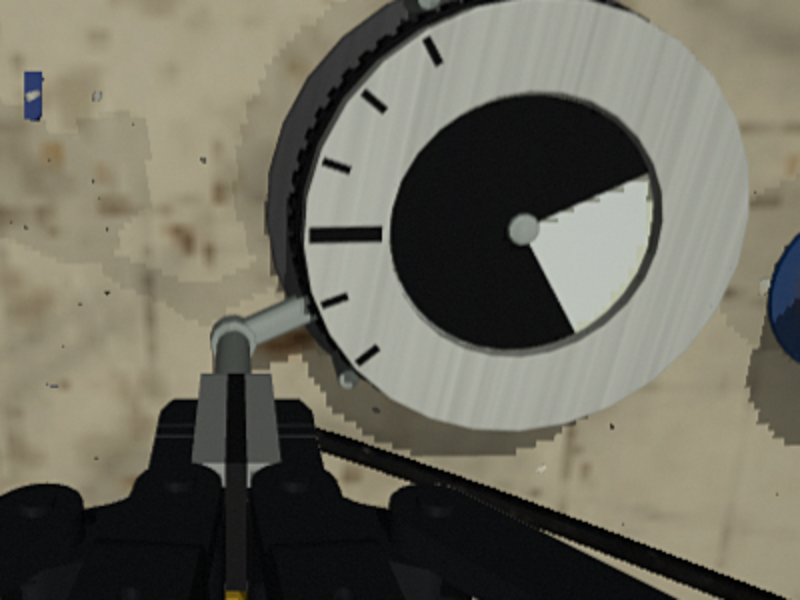

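```bash
python3 - <<'E'
import pickle
from h import *
cm=pickle.load(open("pics/w2.pkl","rb"))
f=lambda P:((proj(cm,P)-[200,100])*2).round(0)
for z in(.022,.04,.05,.06,.068): print("post",z,f([.5045,.1257,z]))
for dy in(.011,0,-.011):
  for z in(.0486,.06,.08,.1): print("finger",dy,z,f([.5046,.1339+dy,z]))
E
```

```text
post 0.022 [234. 343.]
post 0.04 [234. 369.]
post 0.05 [233. 385.]
post 0.06 [233. 403.]
post 0.068 [233. 419.]
finger 0.011 0.0486 [233. 307.]
finger 0.011 0.06 [232. 324.]
finger 0.011 0.08 [232. 358.]
finger 0.011 0.1 [231. 401.]
finger 0 0.0486 [233. 351.]
finger 0 0.06 [233. 370.]
finger 0 0.08 [233. 409.]
finger 0 0.1 [232. 458.]
finger -0.011 0.0486 [234. 393.]
finger -0.011 0.06 [234. 414.]
finger -0.011 0.08 [234. 458.]
finger -0.011 0.1 [233. 513.]
```

```bash
python3 - <<'E'
from workcell import env
import cv2
s=env.get_state();print(env.tip_reach,s["tcp_pos"],s["wrist_force"],s["ft_torque"])
im=env.read_camera("side")[:,:,::-1]
cv2.imwrite("pics/s2c.png",cv2.resize(im[150:270,260:420],(800,600),interpolation=cv2.INTER_CUBIC))
E
```

```text
0.011 [0.5046297  0.13443417 0.05963982] [-0.6781606   0.07585617  0.31844741] [ 0.01635304 -0.05293345  0.01642036]
```

View pics/s2c.png

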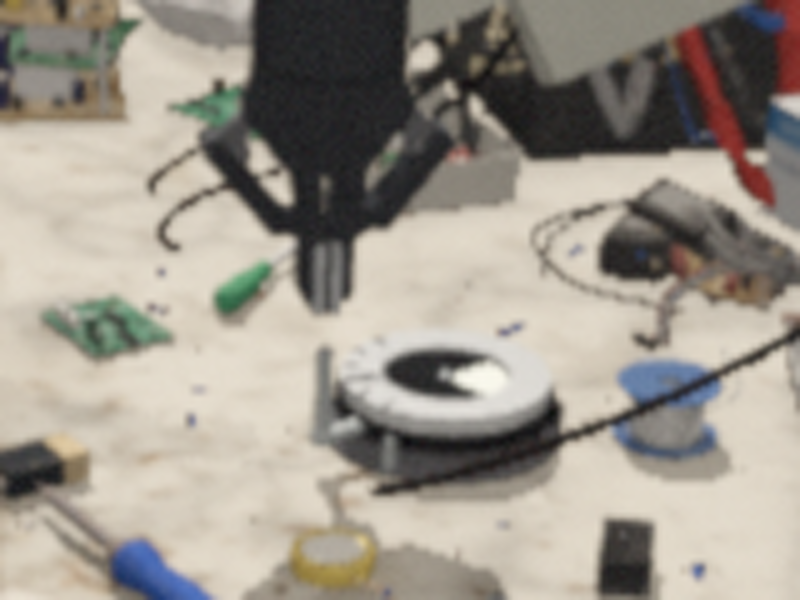

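```bash
python3 - <<'E'
import pickle
from workcell import env
from h import *
cm=pickle.load(open("pics/w2.pkl","rb"));S=cam(env.calibration("side"))
print(tri(cm,(317,287.5),S,(325,212)))
for z in (.05,.07,.09,.11): print(z,proj(S,[.5046,.134,z]), proj(S,[.5046,.134-.03,z]),proj(S,[.5046,.124,z]))
print(proj(S,[.5045,.1257,.068]),"post top seen",260+325/5,150+348/5, proj(S,[.5769,.1589,.034]))
print(env.get_state()["joint_pos"])
E
```

```text
(array([0.50674128, 0.14081239, 0.08000825]), np.float64(0.00369126492778735))
0.05 [323.76378078 224.16308545] [326.4102408  229.25615078] [324.63329591 225.83645187]
0.07 [323.93032856 216.87446146] [326.60028121 221.84559871] [324.80746819 218.5075921 ]
0.09 [324.09933717 209.47814446] [326.79319169 214.32312881] [324.98423267 211.06965759]
0.11 [324.27086155 201.97172987] [326.98903778 206.68618643] [325.16364764 203.52019504]
[324.600635   218.96821128] post top seen 325.0 219.6 [348.74644547 223.7275163 ]
[ 0.10766764  0.30656596 -0.34039174  0.92554218 -0.00331294  1.69092431]
```

The fingertips are riding above the post. In both views the real tip is about 20 mm behind the TCP, not 11 mm ahead of it. I'll back off and go lower, to a height that is safe either way.

>>> {"method": "carry_out", "body": {
  "moves": [-1,-0.002,0.022,0,0,0,0,-1,-0.002,0.022,0,0,0,0,-1,-0.002,0,0.018,0,0,0,-1,0,0,0.016,0,0,0,-1,0,0,0,0,0,0]
}}

```text
clock: 4.62
tcp_pos: [0.4981, 0.0882, 0.0254]
orientation: [0.002, 1.0, -0.006, -0.0]
wrist_force: [-0.7, -0.6, -0.3]
finger_gap: 0.0001
```

```bash
python3 - <<'E'
from workcell import env
import cv2
from h import *
s=env.get_state();print(s["tcp_pos"],s["wrist_force"])
im=env.read_camera("side")[:,:,::-1]
cv2.imwrite("pics/s3c.png",cv2.resize(im[165:255,270:390],(800,600),interpolation=cv2.INTER_CUBIC))
S=cam(env.calibration("side"))
for z in (.01,.03,.045,.06): print(z,(proj(S,[s["tcp_pos"][0],s["tcp_pos"][1],z])-[270,165])*800/120)
E
```

```text
[0.49814017 0.08818544 0.02537984] [-0.72458733 -0.63317766 -0.25674994]
0.01 [365.95966992 545.7884442 ]
0.03 [367.14814085 497.37491722]
0.045 [368.05122396 460.58694259]
0.06 [368.96455136 423.38165654]
```

View pics/s3c.png

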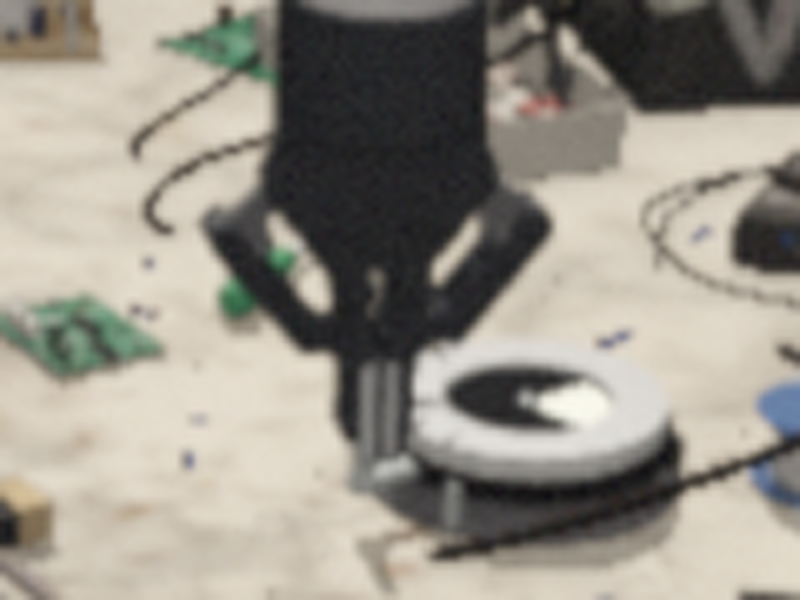

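>>> {"method": "carry_out", "body": {
  "moves": [-1,0,-0.012,0.003,0,0,0,-1,0,-0.008,0,0,0,0,-1,0,-0.008,0,0,0,0,-1,0,-0.008,0,0,0,0,-1,0,-0.006,0,0,0,0]
}}

```text
clock: 5.3
tcp_pos: [0.5, 0.1325, 0.0241]
orientation: [0.003, 1.0, -0.006, 0.001]
wrist_force: [-0.3, -1.0, -1.0]
finger_gap: 0.0001
```

```bash
python3 snap.py w3; python3 - <<'E'
import cv2
im=cv2.imread("pics/w3.png"); cv2.imwrite("pics/w3c.png",cv2.resize(im[100:400,200:600],(800,600)))
E
```

```text
[0.5000067  0.13254508 0.02412379] [ 0.00316169  0.99997598 -0.00603223  0.00128565]
```

View pics/w3c.png

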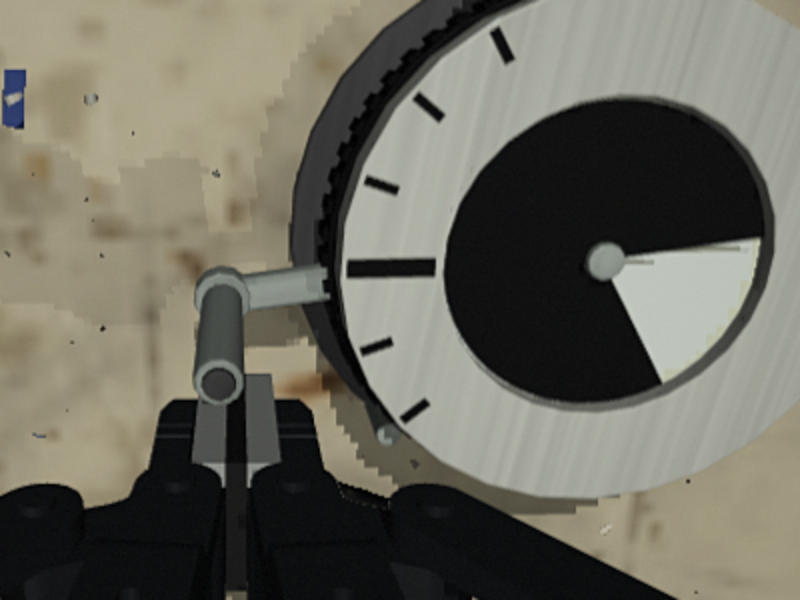

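```bash
cat > post.py <<'E'
import sys
from h import *
def findpost(n,u,v,w=22):
    g=cv2.cvtColor(cv2.imread(f"pics/{n}.png"),cv2.COLOR_BGR2GRAY); u,v=int(u),int(v)
    c=cv2.resize(g[v-w:v+w,u-w:u+w],None,fx=4,fy=4,interpolation=cv2.INTER_CUBIC)
    h=cv2.HoughCircles(c,cv2.HOUGH_GRADIENT,1.5,20,param1=80,param2=18,minRadius=14,maxRadius=60)
    return [] if h is None else [(u-w+x/4,v-w+y/4,r/4) for x,y,r in h[0][:4]]
if __name__=="__main__": print(np.round(findpost(sys.argv[1],float(sys.argv[2]),float(sys.argv[3])),1))
E
python3 post.py w3 309 291; python3 post.py w1 316 128; python3 meas.py w3 502 231 309 291
```

```text
[[309.3 291.7   8.6]
 [311.9 296.6  11.9]
 [307.1 298.4  13.5]
 [328.1 280.8   7.5]]
[[316.7 127.6   7.1]
 [321.9 141.4  11. ]
 [324.6 116.7  11.5]
 [332.1 133.6   8.9]]
centre [0.5768 0.1593] r 0.0546 marks(deg from -x, ccw) [(np.float64(-59.7), 65, np.float64(46.5)), (np.float64(-39.6), 57, np.float64(46.4)), (np.float64(-19.4), 53, np.float64(46.3)), (np.float64(0.7), 263, np.float64(39.0)), (np.float64(20.7), 44, np.float64(46.6)), (np.float64(40.8), 41, np.float64(46.9))]
post [0.4977 0.149 ] radius 0.0798 angle 7.48
```

>>> {"method": "carry_out", "body": {
  "moves": [-1,0,-0.003,0,0,0,0,-1,0,-0.003,0,0,0,0,-1,0,-0.001,0,0,0,0,-1,0,0,0,0,0,0,-1,0,0,0,0,0,0]
}}

```text
clock: 5.98
tcp_pos: [0.5002, 0.1406, 0.0241]
orientation: [0.003, 1.0, -0.006, 0.001]
wrist_force: [0.4, -1.2, -1.3]
finger_gap: 0.0001
```

```bash
python3 snap.py w4; python3 post.py w4 309 291; python3 meas.py w4 502 247 309 291
```

```text
[0.50021117 0.14060245 0.02414384] [ 0.00275342  0.99997797 -0.00587755  0.0013892 ]
[[308.6 290.9  10.6]
 [307.4 286.1  13.6]
 [310.1 296.2  14. ]
 [303.3 289.8   8.4]]
centre [0.5769 0.159 ] r 0.0546 marks(deg from -x, ccw) [(np.float64(-59.7), 70, np.float64(46.4)), (np.float64(-39.6), 62, np.float64(46.4)), (np.float64(-19.4), 53, np.float64(46.5)), (np.float64(0.6), 270, np.float64(39.3)), (np.float64(20.8), 47, np.float64(46.6)), (np.float64(40.8), 44, np.float64(46.6)), (np.float64(60.9), 1, np.float64(51.5))]
post [0.4979 0.157 ] radius 0.079 angle 1.48
```

>>> {"method": "carry_out", "body": {
  "moves": [-1,0,-0.001,0,0,0,0,-1,0,0,0,0,0,0,-1,0,0,0,0,0,0,-1,0,0,0,0,0,0,-1,0,0,0,0,0,0]
}}

```text
clock: 6.65
tcp_pos: [0.5003, 0.1415, 0.0241]
orientation: [0.003, 1.0, -0.006, 0.001]
wrist_force: [0.2, -1.2, -0.6]
finger_gap: -0.0004
```

```bash
python3 snap.py w5; python3 post.py w5 309 291; python3 meas.py w5 502 247 309 291;python3 - <<'E'
import cv2
im=cv2.imread("pics/w5.png"); cv2.imwrite("pics/w5c.png",cv2.resize(im[190:320,280:450],(784,600),interpolation=cv2.INTER_CUBIC))
E
```

```text
[0.50026726 0.14149645 0.02413212] [ 0.00272782  0.99997684 -0.00607718  0.00139715]
[[306.3 291.3  11.9]
 [308.9 296.6  13.6]
 [305.6 285.7  14.4]
 [307.8 278.9  13.1]]
centre [0.5769 0.159 ] r 0.0546 marks(deg from -x, ccw) [(np.float64(-59.7), 70, np.float64(46.4)), (np.float64(-39.6), 62, np.float64(46.4)), (np.float64(-19.5), 52, np.float64(46.4)), (np.float64(0.6), 270, np.float64(39.2)), (np.float64(20.8), 48, np.float64(46.7)), (np.float64(40.9), 43, np.float64(46.9)), (np.float64(61.6), 41, np.float64(50.7)), (np.float64(70.1), 1, np.float64(51.4))]
post [0.4979 0.1579] radius 0.079 angle 0.85
```

View pics/w5c.png

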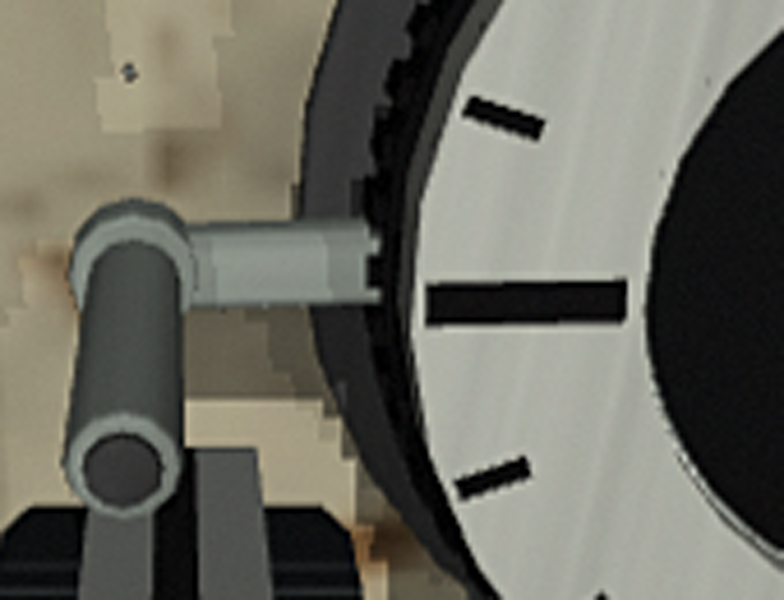

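>>> {"method": "carry_out", "body": {
  "moves": [-1,0,-0.0006,0,0,0,0,-1,0,0,0,0,0,0,-1,0,0,0,0,0,0,-1,0,0,0,0,0,0,-1,0,0,0,0,0,0]
}}

```text
clock: 7.32
tcp_pos: [0.5003, 0.142, 0.0241]
orientation: [0.003, 1.0, -0.006, 0.001]
wrist_force: [-1.0, -1.9, -1.0]
finger_gap: -0.0
```

```bash
cat > pt.py <<'E'
# post top = dark pin disc inside bright ring: centroid of dark pixels in a small window
import sys
from h import *
n,u,v=sys.argv[1],float(sys.argv[2]),float(sys.argv[3])
g=cv2.GaussianBlur(cv2.cvtColor(cv2.imread(f"pics/{n}.png"),cv2.COLOR_BGR2GRAY),(3,3),0)
w=12;U,V=int(u),int(v);c=cv2.resize(g[V-w:V+w,U-w:U+w],None,fx=8,fy=8,interpolation=cv2.INTER_CUBIC)
for th in (85,95,105):
    k,l,s,ce=cv2.connectedComponentsWithStats((c<th).astype(np.uint8))
    for i in range(1,k):
        if 4000<s[i,4]<25000 and s[i,0]>0 and s[i,1]>0: print(th,((ce[i]+.5)/8-.5+[U-w,V-w]).round(2),s[i,2:]/8)
E
python3 snap.py w6; python3 pt.py w5 306.6 291.8; python3 pt.py w6 306.6 291.8; python3 pt.py w1 316 128; python3 meas.py w5 502 247 306.7 291.8;python3 meas.py w6 502 247 306.7 291.8
```

```text
[0.50026339 0.14204378 0.02414316] [ 0.0028415   0.99997647 -0.00608375  0.00140517]
85 [306.31 291.29] [  17.75    16.875 1827.5  ]
95 [306.33 291.35] [  18.25    17.375 1937.5  ]
85 [306.25 291.39] [  17.875   16.875 1849.875]
105 [316.11 129.38] [  9.875  10.25  550.875]
105 [320.56 137.12] [ 16.25    6.875 563.25 ]
centre [0.5769 0.159 ] r 0.0546 marks(deg from -x, ccw) [(np.float64(-59.7), 70, np.float64(46.4)), (np.float64(-39.6), 62, np.float64(46.4)), (np.float64(-19.5), 52, np.float64(46.4)), (np.float64(0.6), 270, np.float64(39.2)), (np.float64(20.8), 48, np.float64(46.7)), (np.float64(40.9), 43, np.float64(46.9)), (np.float64(61.6), 41, np.float64(50.7)), (np.float64(70.1), 1, np.float64(51.4))]
post [0.4971 0.1576] radius 0.0798 angle 1.04
centre [0.5769 0.159 ] r 0.0546 marks(deg from -x, ccw) [(np.float64(-59.6), 69, np.float64(46.4)), (np.float64(-39.5), 62, np.float64(46.5)), (np.float64(-19.5), 52, np.float64(46.4)), (np.float64(0.6), 259, np.float64(39.2)), (np.float64(20.7), 49, np.float64(46.6)), (np.float64(40.8), 44, np.float64(46.8)), (np.float64(62.3), 75, np.float64(50.3))]
post [0.4971 0.1581] radius 0.0798 angle 0.64
```

light_b's post is now in line with its long mark (0.64° against 0.6°). I'll retreat, check it from above, and go on to light_a.

>>> {"method": "carry_out", "body": {
  "moves": [-1,0,0.015,0,0,0,0,-1,0,0.03,0,0,0,0,-1,0,0.02,-0.05,0,0,0,-1,0,0,-0.06,0,0,0,-1,0,0,-0.05,0,0,0]
}}

```text
clock: 8.0
tcp_pos: [0.496, 0.0739, 0.1846]
orientation: [0.001, 1.0, -0.006, -0.003]
wrist_force: [1.6, 0.8, -1.1]
finger_gap: 0.0002
```

```bash
python3 snap.py w7; python3 - <<'E'
import pickle
from h import *
cm=pickle.load(open("pics/w7.pkl","rb")); print(proj(cm,[.5769,.159,.034]),proj(cm,[.497,.158,.068]))
p=proj(cm,[.497,.158,.068]).astype(int)
im=cv2.imread("pics/w7.png");cv2.imwrite("pics/w7c.png",cv2.resize(im[p[1]-45:p[1]+45,p[0]-30:p[0]+90],(800,600),interpolation=cv2.INTER_CUBIC));print(p)
E
```

```text
[0.49604792 0.07390472 0.18463142] [ 0.00145328  0.99997756 -0.00601547 -0.00256569]
[423.99032142 100.38081146] [317.69906579 100.96875619]
[317 100]
```

>>> {"method": "carry_out", "body": {
  "moves": [-1,0,0.04,-0.02,0,0,0,-1,0,0.04,-0.02,0,0,0,-1,0,0.035,0,0,0,0,-1,0,0,0,0,0,-10.5,-1,0,0,0,0,0,-10.5]
}}

```text
clock: 8.68
tcp_pos: [0.4998, -0.0475, 0.2363]
orientation: [0.003, 0.983, 0.181, 0.007]
wrist_force: [0.6, 0.9, -0.0]
finger_gap: -0.0001
```

>>> {"method": "carry_out", "body": {
  "moves": [-1,0,0,0,0,0,-10.5,-1,0,0,0,0,0,-10.5,-1,0,0,0,0,0,-10.5,-1,0,0,0,0,0,-10.5,-1,0,0,0,0,0,-10.5]
}}

```text
clock: 9.3
tcp_pos: [0.4993, -0.0505, 0.2356]
orientation: [0.006, 0.795, 0.607, 0.006]
wrist_force: [-0.1, -0.4, 0.7]
finger_gap: 0.0002
```

>>> {"method": "carry_out", "body": {
  "moves": [-1,0,0,0,0,0,-10.5,-1,0,0,0,0,0,-10.5,-1,0,0,0,0,0,-10.5,-1,0,0,0,0,0,-10.5,-1,0,0,0,0,0,-10.5]
}}

```text
clock: 9.93
tcp_pos: [0.4987, -0.0529, 0.2349]
orientation: [0.008, 0.435, 0.9, 0.004]
wrist_force: [-0.5, 0.8, -0.9]
finger_gap: -0.0
```

>>> {"method": "carry_out", "body": {
  "moves": [-1,0,0,0,0,0,-10.5,-1,0,0,0,0,0,-10.5,-1,0,0,0,0,0,-10.5,-1,0,0,0,0,0,-10.5,-1,0,0,0,0,0,-9]
}}

```text
clock: 10.55
tcp_pos: [0.4981, -0.0552, 0.2341]
orientation: [0.01, -0.006, 1.0, 0.001]
wrist_force: [0.4, -0.7, 0.6]
finger_gap: 0.0002
```

```bash
python3 snap.py w8; python3 post.py w7 317 101; python3 pt.py w7 317 101; python3 meas.py w7 424 100 317 101; python3 - <<'E'
import pickle
from h import *
cm=pickle.load(open("pics/w8.pkl","rb")); print(proj(cm,[.5625,-.1935,.034]),proj(cm,[.5188,-.1245,.068]))
im=cv2.imread("pics/w8.png");i7=cv2.imread("pics/w7.png")
cv2.imwrite("pics/v11.png",np.vstack([im[:300],i7[:300]])[:, :])
E
```

```text
[ 0.49814529 -0.05524229  0.23414092] [ 1.03371232e-02 -6.04655943e-03  9.99927816e-01  9.72197427e-04]
[[318.8 103.9   9.1]
 [323.7  97.9  12.7]
 [313.9 105.1   9.6]
 [332.3 105.1  12.7]]
95 [317.38 100.97] [  9.125   9.    517.25 ]
105 [317.32 104.46] [  12.25   16.25 1154.  ]
centre [0.5775 0.159 ] r 0.055 marks(deg from -x, ccw) [(np.float64(-59.6), 13, np.float64(47.6)), (np.float64(-39.7), 14, np.float64(47.3)), (np.float64(-19.6), 13, np.float64(47.2)), (np.float64(0.5), 76, np.float64(39.7)), (np.float64(20.5), 10, np.float64(47.6)), (np.float64(40.4), 12, np.float64(47.3))]
post [0.4965 0.158 ] radius 0.0809 angle 0.73
[248.46397131  36.08500365] [297.8882473  122.24864125]
```

>>> {"method": "carry_out", "body": {
  "moves": [-1,-0.005,-0.032,0,0,0,0,-1,0,0,0,0,0,0,-1,0,0,0,0,0,0,-1,0,0,0,0,0,0,-1,0,0,0,0,0,0]
}}

```text
clock: 11.22
tcp_pos: [0.503, -0.0875, 0.234]
orientation: [0.011, -0.005, 1.0, 0.002]
wrist_force: [-0.1, 0.5, -0.3]
finger_gap: -0.0
```

```bash
python3 snap.py w9; python3 - <<'E'
import pickle,subprocess
from h import *
cm=pickle.load(open("pics/w9.pkl","rb")); c=proj(cm,[.5625,-.1935,.034]);p=proj(cm,[.5188,-.1245,.068]);print(c,p)
im=cv2.imread("pics/w9.png");cv2.imwrite("pics/w9c.png",cv2.resize(im[:250,130:430],(720,600),interpolation=cv2.INTER_CUBIC))
print(subprocess.run(f"python3 pt.py w9 {p[0]} {p[1]}; python3 post.py w9 {p[0]} {p[1]}; python3 meas.py w9 {c[0]} {c[1]} {p[0]} {p[1]}",shell=True,capture_output=True,text=True).stdout)
E
```

```text
[ 0.5030173  -0.08754646  0.23396632] [ 0.01069055 -0.00522268  0.99992774  0.0017172 ]
[255.35633956  77.08896247] [303.91514323 162.7737816 ]
[[305.2 159.7   6.9]
 [301.8 163.4   5.2]
 [300.3 157.8   9.6]
 [287.9 157.4  11.4]]
centre [ 0.5614 -0.1927] r 0.0545 marks(deg from -x, ccw) [(np.float64(-62.7), 13, np.float64(46.4)), (np.float64(-42.5), 12, np.float64(47.0)), (np.float64(-22.4), 9, np.float64(46.8)), (np.float64(-2.2), 64, np.float64(39.1)), (np.float64(17.6), 10, np.float64(47.2)), (np.float64(37.5), 11, np.float64(47.2))]
post [ 0.5188 -0.1245] radius 0.0804 angle -57.97
```

View pics/w9c.png

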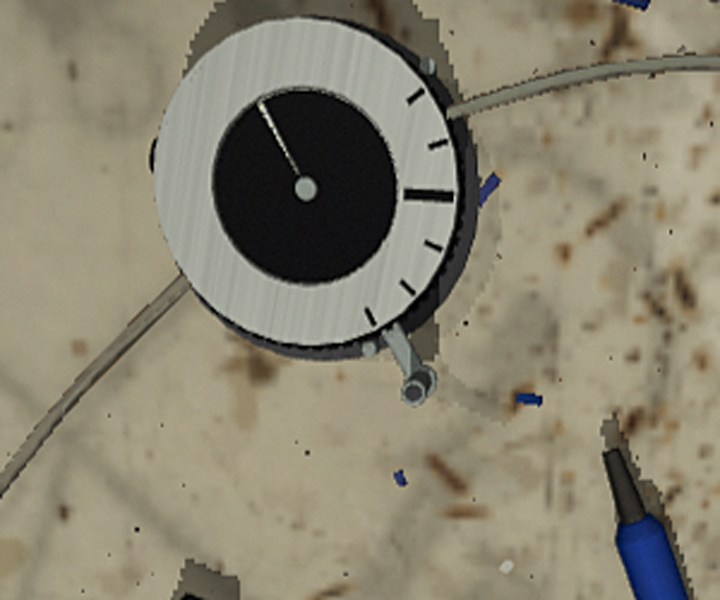

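light_a's long mark reads −2.3° and its post about −58°. I'll turn the tool by 30° so that the push follows the middle of the arc.

>>> {"method": "carry_out", "body": {
  "moves": [-1,0,0,0,0,0,10,-1,0,0,0,0,0,10,-1,0,0,0,0,0,10,-1,-0.032,0.011,0,0,0,0,-1,0,0,0.05,0,0,0]
}}

```text
clock: 11.9
tcp_pos: [0.5417, -0.0935, 0.1889]
orientation: [0.015, 0.261, 0.965, 0.004]
wrist_force: [0.5, -0.5, -1.8]
finger_gap: 0.0003
```

>>> {"method": "carry_out", "body": {
  "moves": [-1,0,0,0.05,0,0,0,-1,0,0,0.05,0,0,0,-1,0,0,0.03,0,0,0,-1,0,0,0.015,0,0,0,-1,0,0,0,0,0,0]
}}

```text
clock: 12.52
tcp_pos: [0.5449, -0.0911, 0.0372]
orientation: [0.013, 0.26, 0.965, 0.005]
wrist_force: [-0.0, 0.2, -0.8]
finger_gap: -0.0
```

```bash
cat > nxt.py <<'E'
# measure light_a, give tool-frame vector from TCP to (post + d*tool_y)
import sys,pickle,subprocess
from workcell import env
from h import *
np.set_printoptions(precision=4,suppress=True)
n=sys.argv[1]; subprocess.run(["python3","snap.py",n]); cm=pickle.load(open(f"pics/{n}.pkl","rb"))
st=env.get_state();w,x,y,z=st["orientation"];T=Ro.from_quat([x,y,z,w]).as_matrix()
C=np.array([.5614,-.1927])
for a in [float(s) for s in sys.argv[2:]]:
    a=np.radians(a);p=np.r_[C-.08*np.array([np.cos(a),np.sin(a)]),st["tcp_pos"][2]]
    q=proj(cm,np.r_[p[:2],.068]); c=p+.0165*T[:,1]*[1,1,0]
    print(np.degrees(a),"pix",q,"tool vec to contact pose",T.T@(c-st["tcp_pos"]))
print("axes",T[:,0],T[:,1],"tcp",st["tcp_pos"])
E
python3 nxt.py w10 -58 -45 -30 -15 -2.3
```

```text
[ 0.54492418 -0.09108044  0.03721172] [0.01344847 0.26047593 0.96537552 0.00463952]
this script no longer has the robotException ignored in: <_io.TextIOWrapper mode='rw' encoding='UTF-8'>
Traceback (most recent call last):
BrokenPipeError: [Errno 32] Broken pipe
```

```bash
sed -i 's/^n=sys.argv\[1\];.*$/n=sys.argv[1]; st=env.get_state(); cm=cam(env.calibration("wrist"),st); cv2.imwrite(f"pics\/{n}.png",env.read_camera("wrist")[:,:,::-1]); pickle.dump(cm,open(f"pics\/{n}.pkl","wb"))/; s/^st=env.get_state();w/w/' nxt.py
python3 nxt.py w10 -58 -45 -30 -15 -2.3
```

```text
-58.00000000000001 pix [333.6154 203.9354] tool vec to contact pose [ 0.0061 -0.0259 -0.0006]
-45.0 pix [353.7913 154.6836] tool vec to contact pose [ 0.0127 -0.0428 -0.001 ]
-29.999999999999996 pix [363.7515  88.9356] tool vec to contact pose [ 0.0153 -0.0635 -0.0014]
-14.999999999999998 pix [356.7971  16.819 ] tool vec to contact pose [ 0.0125 -0.0842 -0.0017]
-2.3000000000000003 pix [336.1929 -45.598 ] tool vec to contact pose [ 0.006  -0.1006 -0.0018]
axes [-0.864   0.5029 -0.0251] [0.5027 0.8643 0.0163] tcp [ 0.5456 -0.0913  0.0381]
```

>>> {"method": "carry_out", "body": {
  "moves": [-1,0.01,0,0.012,0,0,0,-1,0,-0.012,0,0,0,0,-1,0,-0.01,0,0,0,0,-1,0,-0.01,0,0,0,0,-1,0,-0.01,0,0,0,0]
}}

```text
clock: 13.25
tcp_pos: [0.5178, -0.1246, 0.0285]
orientation: [0.018, 0.26, 0.965, 0.005]
wrist_force: [-0.0, 3.1, -0.6]
finger_gap: 0.0001
```

```bash
python3 nxt.py w11 -45 -40 -35 -15 -2.3; python3 meas.py w11 255 77 333 204
```

```text
-45.0 pix [330.2325 284.1927] tool vec to contact pose [ 0.0054 -0.     -0.0002]
-40.0 pix [334.8163 265.7061] tool vec to contact pose [ 0.0069 -0.0068 -0.0004]
-35.0 pix [337.7455 246.3374] tool vec to contact pose [ 0.0078 -0.0137 -0.0005]
-14.999999999999998 pix [331.0361 162.4655] tool vec to contact pose [ 0.0053 -0.0414 -0.001 ]
-2.3000000000000003 pix [310.0441 107.2588] tool vec to contact pose [-0.0012 -0.0579 -0.0011]
axes [-0.8642  0.502  -0.0325] [0.5016 0.8648 0.0199] tcp [ 0.5178 -0.1246  0.0285]
centre [ 0.5648 -0.193 ] r 0.0523 marks(deg from -x, ccw) [(np.float64(-58.9), 24, np.float64(48.3)), (np.float64(-39.7), 23, np.float64(49.3)), (np.float64(-20.8), 19, np.float64(49.7)), (np.float64(-2.1), 289, np.float64(39.1)), (np.float64(16.5), 17, np.float64(50.2)), (np.float64(35.2), 25, np.float64(49.9))]
post [ 0.4901 -0.1601] radius 0.0816 angle -23.76
```

>>> {"method": "carry_out", "body": {
  "moves": [-1,0.002,-0.008,0.002,0.5,0.9,0,-1,0.002,-0.008,0.001,0.5,0.9,0,-1,0,-0.008,0,0,0,0,-1,0,-0.008,0,0,0,0,-1,0,0,0,0,0,0]
}}

```text
clock: 13.92
tcp_pos: [0.4976, -0.1541, 0.0257]
orientation: [0.001, 0.261, 0.965, -0.0]
wrist_force: [0.9, -0.1, 0.4]
finger_gap: 0.0
```

```bash
python3 nxt.py w12 -30 -25 -20 -15 -10 -2.3; python3 - <<'E'
import pickle
from h import *
cm=pickle.load(open("pics/w12.pkl","rb"));print(proj(cm,[.5614,-.1927,.034]))
E
python3 meas.py w12 130 140 333 284;python3 pt.py w12 335 285; python3 post.py w12 335 285
```

```text
-29.999999999999996 pix [333.8064 324.5303] tool vec to contact pose [ 0.0054  0.0149 -0.    ]
-25.0 pix [333.0559 306.2234] tool vec to contact pose [ 0.0051  0.008  -0.    ]
-20.0 pix [330.4913 287.5498] tool vec to contact pose [ 0.0042  0.001  -0.    ]
-14.999999999999998 pix [326.0565 268.6486] tool vec to contact pose [ 0.0026 -0.0058 -0.    ]
-10.0 pix [319.7103 249.6733] tool vec to contact pose [ 0.0005 -0.0124 -0.    ]
-2.3000000000000003 pix [306.1508 220.6952] tool vec to contact pose [-0.0039 -0.0222  0.    ]
axes [-0.8641  0.5034 -0.0011] [0.5034 0.8641 0.0002] tcp [ 0.4976 -0.1541  0.0257]
[144.89010521 286.84392698]
centre [ 0.5619 -0.1945] r 0.0534 marks(deg from -x, ccw) [(np.float64(-74.2), 447, np.float64(39.0)), (np.float64(-63.3), 26, np.float64(48.5)), (np.float64(-43.9), 29, np.float64(48.3)), (np.float64(-24.5), 35, np.float64(47.7)), (np.float64(-5.0), 258, np.float64(39.0)), (np.float64(15.2), 62, np.float64(46.4)), (np.float64(35.4), 77, np.float64(45.7))]
post [ 0.4849 -0.166 ] radius 0.0822 angle -20.3
[[330.8 289.4   8.4]
 [329.7 283.1  14.4]
 [327.8 294.3  14. ]
 [331.2 269.9  13.1]]
```

>>> {"method": "carry_out", "body": {
  "moves": [-1,-0.001,-0.006,0,0,0,0,-1,-0.001,-0.006,0,0,0,0,-1,-0.001,-0.004,0,0,0,0,-1,0,0,0,0,0,0,-1,0,0,0,0,0,0]
}}

```text
clock: 14.6
tcp_pos: [0.4918, -0.1698, 0.0256]
orientation: [0.0, 0.26, 0.966, 0.0]
wrist_force: [1.4, 2.6, -0.2]
finger_gap: 0.0
```

```bash
python3 nxt.py w13 -8 -6 -4 -2.3; python3 post.py w13 316 287;python3 pt.py w13 316 287; python3 - <<'E'
import pickle
from h import *
cm=pickle.load(open("pics/w13.pkl","rb"));print(proj(cm,[.5614,-.1927,.034]))
E
```

```text
-8.0 pix [325.3112 288.9505] tool vec to contact pose [ 0.0024  0.0015 -0.    ]
-6.000000000000001 pix [322.0832 281.8956] tool vec to contact pose [ 0.0013 -0.0011 -0.    ]
-4.0 pix [318.5556 274.8779] tool vec to contact pose [ 0.0001 -0.0036 -0.    ]
-2.3000000000000003 pix [315.3221 268.9503] tool vec to contact pose [-0.001  -0.0057 -0.    ]
axes [-0.8644  0.5028 -0.0008] [0.5028 0.8644 0.0007] tcp [ 0.4918 -0.1698  0.0256]
[[325.7 289.9   8.4]
 [321.6 286.2  14. ]
 [310.7 275.7  12.7]
 [326.4 283.2  14.8]]
[155.76594279 321.51918253]
```

>>> {"method": "carry_out", "body": {
  "moves": [-1,-0.001,-0.003,0,0,0,0,-1,-0.001,-0.002,0,0,0,0,-1,0,0,0,0,0,0,-1,0,0,0,0,0,0,-1,0,0,0,0,0,0]
}}

```text
clock: 15.28
tcp_pos: [0.491, -0.1751, 0.0255]
orientation: [0.0, 0.26, 0.966, 0.0]
wrist_force: [0.8, 0.7, 0.8]
finger_gap: 0.0003
```

```bash
python3 nxt.py w14 -8 -6 -4 -2.3; python3 post.py w14 324 288;python3 pt.py w14 324 288; python3 meas.py w14 157 335 324 289.5
```

```text
-8.0 pix [331.1116 302.5182] tool vec to contact pose [0.0044 0.0065 0.    ]
-6.000000000000001 pix [327.9498 295.6022] tool vec to contact pose [0.0033 0.0039 0.    ]
-4.0 pix [324.4915 288.723 ] tool vec to contact pose [ 0.0021  0.0014 -0.    ]
-2.3000000000000003 pix [321.3193 282.9127] tool vec to contact pose [ 0.001  -0.0007 -0.    ]
axes [-0.8647  0.5023 -0.0006] [0.5023 0.8647 0.0009] tcp [ 0.491  -0.1751  0.0255]
[[325.1 289.1  11.5]
 [323.2 283.8  14.8]
 [323.9 294.3  12.7]
 [325.4 274.8  12.7]]
centre [ 0.572  -0.2021] r 0.0169 marks(deg from -x, ccw) [(np.float64(-42.6), 2755, np.float64(39.0)), (np.float64(22.0), 4, np.float64(51.2)), (np.float64(69.5), 256, np.float64(46.2))]
post [ 0.4819 -0.187 ] radius 0.0914 angle -9.55
```

>>> {"method": "carry_out", "body": {
  "moves": [-1,0,-0.0016,0,0,0,0,-1,0,0,0,0,0,0,-1,0,0,0,0,0,0,-1,0,0,0,0,0,0,-1,0,0,0,0,0,0]
}}

```text
clock: 15.95
tcp_pos: [0.4903, -0.1765, 0.0256]
orientation: [0.0, 0.26, 0.966, 0.0]
wrist_force: [1.6, 0.5, 1.3]
finger_gap: -0.0
```

```bash
python3 nxt.py w15 -6 -4 -2.3; python3 post.py w15 324 288;python3 pt.py w15 324 288; python3 pt.py w14 324 288
```

```text
-6.000000000000001 pix [328.0384 299.9533] tool vec to contact pose [0.0034 0.0055 0.    ]
-4.0 pix [324.5937 293.1194] tool vec to contact pose [0.0022 0.003  0.    ]
-2.3000000000000003 pix [321.4339 287.3475] tool vec to contact pose [0.0011 0.0009 0.    ]
axes [-0.8648  0.5021 -0.0008] [0.5021 0.8648 0.001 ] tcp [ 0.4903 -0.1765  0.0256]
[[323.2 289.1  11.5]
 [324.3 293.9  12.3]
 [323.6 283.4  14.8]
 [319.1 292.8  13.6]]
```

>>> {"method": "carry_out", "body": {
  "moves": [-1,0,0.015,0,0,0,0,-1,0,0.03,0,0,0,0,-1,0,0.03,-0.04,0,0,0,-1,0,0.01,-0.06,0,0,0,-1,0,0,-0.04,0,0,0]
}}

```text
clock: 16.62
tcp_pos: [0.5313, -0.098, 0.1643]
orientation: [-0.005, 0.261, 0.965, -0.001]
wrist_force: [1.2, -0.2, 0.6]
finger_gap: -0.0001
```

```bash
python3 nxt.py w16 -4 -3 -2.3; python3 - <<'E'
import pickle,subprocess
from h import *
cm=pickle.load(open("pics/w16.pkl","rb")); c=proj(cm,[.5614,-.1927,.034]);p=proj(cm,[.4816,-.189,.068]);print(c,p)
print(subprocess.run(f"python3 pt.py w16 {p[0]} {p[1]}; python3 post.py w16 {p[0]} {p[1]}; python3 meas.py w16 {c[0]} {c[1]} {p[0]} {p[1]}",shell=True,capture_output=True,text=True).stdout)
im=cv2.imread("pics/w16.png");u,v=p.astype(int);a,b=max(u-110,0),max(v-70,0);cv2.imwrite("pics/w16c.png",cv2.resize(im[b:b+120,a:a+160],(800,600),interpolation=cv2.INTER_CUBIC));print(a,b)
E
```

```text
-4.0 pix [313.3124  67.8691] tool vec to contact pose [-0.0019 -0.0855  0.0003]
-3.0000000000000004 pix [312.2814  65.6767] tool vec to contact pose [-0.0025 -0.0867  0.0003]
-2.3000000000000003 pix [311.5369  64.15  ] tool vec to contact pose [-0.003  -0.0876  0.0003]
axes [-0.8641  0.5033  0.0096] [ 0.5033  0.8641 -0.0042] tcp [ 0.5313 -0.098   0.1643]
[213.58109795 127.31311734] [311.75154125  65.01568112]
85 [312.72  65.51] [ 10.     10.125 614.375]
95 [312.71  65.49] [ 10.625  10.875 697.75 ]
[[310.6  74.7  10.6]
 [313.2  67.6   6.1]
 [318.8  69.8  13.5]
 [296.7  66.4  11.4]]
centre [ 0.5617 -0.1928] r 0.0548 marks(deg from -x, ccw) [(np.float64(-62.5), 15, np.float64(46.9)), (np.float64(-42.5), 13, np.float64(47.2)), (np.float64(-22.4), 17, np.float64(47.0)), (np.float64(-2.4), 99, np.float64(39.0)), (np.float64(17.5), 18, np.float64(47.1)), (np.float64(37.4), 24, np.float64(47.1))]
post [ 0.4816 -0.189 ] radius 0.0802 angle -2.7

201 0
```

View pics/w16c.png

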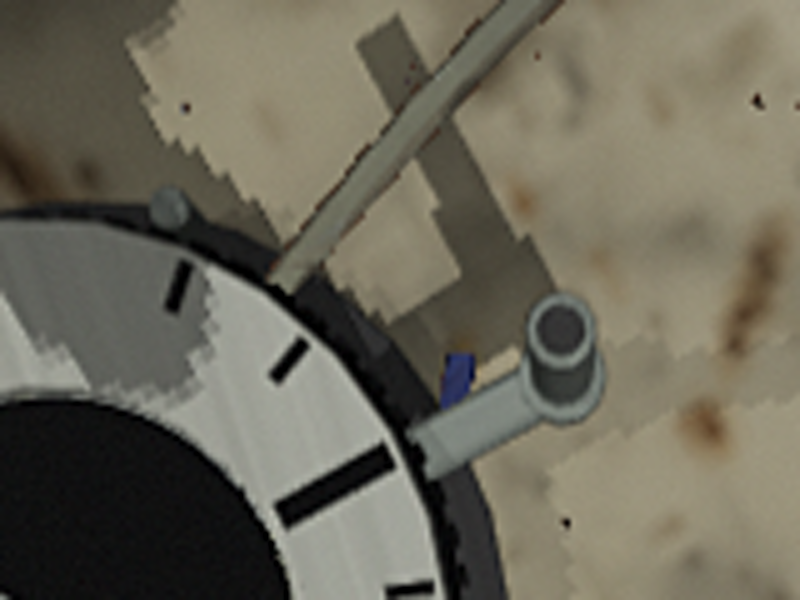

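```bash
python3 - <<'E'
import pickle
from workcell import env
from h import *
cm=pickle.load(open("pics/w16.pkl","rb"));C=np.array([.5616,-.1928])
for p,z in[((285.2-.4,91.4-.4),.022),((312.75,65.5),.068)]:
    d=onz(cm,p,z)[:2]-C; print(np.hypot(*d),np.degrees(np.arctan2(-d[1],-d[0])))
im=env.read_camera("top")[:,:,::-1];o=cv2.imread("pics/top0.png")
m=(np.abs(im.astype(int)-o).max(2)>45).astype(np.uint8); k,l,s,c=cv2.connectedComponentsWithStats(m)
print([(x[:2].tolist(),x[2:].tolist()) for x in s[1:] if x[4]>12])
E
```

```text
0.05709645821383667 -3.6793580063011317
0.08050689039776472 -3.0935773856704585
[([399, 105], [21, 25, 191]), ([376, 110], [21, 68, 497]), ([423, 111], [16, 8, 44]), ([444, 111], [16, 25, 105]), ([459, 110], [12, 22, 63]), ([464, 110], [19, 57, 254]), ([491, 115], [7, 7, 26]), ([411, 128], [9, 24, 112]), ([398, 154], [13, 33, 127]), ([480, 163], [10, 16, 83]), ([459, 179], [8, 15, 38]), ([356, 180], [22, 54, 462]), ([462, 184], [20, 16, 110]), ([228, 191], [8, 14, 67]), ([383, 193], [16, 29, 163]), ([377, 198], [43, 52, 300]), ([393, 200], [31, 32, 750]), ([450, 208], [8, 7, 36]), ([447, 210], [107, 77, 2252]), ([421, 213], [13, 21, 124]), ([421, 227], [21, 16, 51]), ([245, 233], [4, 5, 15]), ([242, 240], [5, 11, 36]), ([249, 240], [5, 6, 22]), ([504, 243], [13, 10, 67]), ([233, 245], [5, 5, 20]), ([336, 248], [15, 29, 127]), ([614, 258], [24, 9, 113]), ([560, 260], [45, 69, 1520]), ([605, 261], [9, 7, 28]), ([335, 274], [26, 15, 170]), ([314, 292], [22, 39, 341]), ([372, 301], [28, 19, 355]), ([448, 304], [7, 6, 21]), ([448, 311], [7, 17, 74]), ([291, 328], [152, 122, 9957]), ([285, 390], [11, 29, 80]), ([234, 423], [18, 9, 109]), ([262, 438], [36, 42, 484]), ([300, 441], [60, 28, 184]), ([287, 449], [63, 31, 1101]), ([392, 451], [12, 27, 158]), ([346, 462], [5, 5, 16]), ([231, 471], [22, 9, 100])]
```

Post and lever both read 0.6–1° short of the mark, so I'll give light_a one more small nudge.

>>> {"method": "carry_out", "body": {
  "moves": [-1,-0.002,-0.03,0,0,0,0,-1,-0.002,-0.025,0.02,0,0,0,-1,0,0,0.05,0,0,0,-1,0,0,0.05,0,0,0,-1,0,0,0,0,0,0]
}}

```text
clock: 17.35
tcp_pos: [0.5078, -0.1485, 0.0422]
orientation: [-0.002, 0.26, 0.966, -0.002]
wrist_force: [0.1, 0.1, 0.3]
finger_gap: -0.0001
```

```bash
python3 - <<'E'
from workcell import env
from h import *
s=env.get_state();w,x,y,z=s["orientation"];T=Ro.from_quat([x,y,z,w]).as_matrix();print(s["tcp_pos"],s["orientation"],T.T@(np.array([.4903,-.1765,.0256])-s["tcp_pos"]))
E
```

```text
[ 0.50779769 -0.14851184  0.04224693] [-0.00230735  0.26035577  0.9655075  -0.00219457] [ 0.00099883 -0.03289979  0.01682953]
```

>>> {"method": "carry_out", "body": {
  "moves": [-1,0.001,0,0.015,0,0,0,-1,0,-0.015,0,0,0,0,-1,0,-0.01,0,0,0,0,-1,0,-0.004,0,0,0,0,-1,0,0,0,0,0,0]
}}

```text
clock: 17.98
tcp_pos: [0.4949, -0.1767, 0.0317]
orientation: [0.002, 0.26, 0.965, -0.003]
wrist_force: [0.3, 0.9, -0.2]
finger_gap: -0.0001
```

```bash
python3 - <<'E'
from workcell import env
from h import *
s=env.get_state();w,x,y,z=s["orientation"];T=Ro.from_quat([x,y,z,w]).as_matrix();print(s["tcp_pos"],s["orientation"],T.T@(np.array([.4903,-.1765,.0256])-s["tcp_pos"]))
E
```

```text
[ 0.49489718 -0.17671871  0.0317041 ] [ 0.00159288  0.26044581  0.96548138 -0.00333965] [ 0.00411287 -0.00208869  0.0060962 ]
```

>>> {"method": "carry_out", "body": {
  "moves": [-1,0.003,0,0.003,0,0,0,-1,0,-0.0015,0,0,0,0,-1,0,-0.001,0,0,0,0,-1,0,0,0,0,0,0,-1,0,0,0,0,0,0]
}}

```text
clock: 18.6
tcp_pos: [0.4913, -0.1771, 0.029]
orientation: [0.002, 0.26, 0.966, -0.003]
wrist_force: [-0.7, -0.3, 0.1]
finger_gap: 0.0001
```

```bash
python3 nxt.py w17 -3 -2.4; python3 post.py w17 323 289;python3 pt.py w17 323 289; python3 - <<'E'
from workcell import env
from h import *
s=env.get_state();w,x,y,z=s["orientation"];T=Ro.from_quat([x,y,z,w]).as_matrix();print(s["wrist_force"],T.T@(np.array([.4903,-.1765,.0256])-s["tcp_pos"]))
E
```

```text
-3.0000000000000004 pix [325.4462 284.9685] tool vec to contact pose [ 0.0027  0.0017 -0.    ]
-2.4 pix [324.3417 282.9694] tool vec to contact pose [ 0.0023  0.001  -0.    ]
axes [-0.8647  0.5022 -0.0056] [ 0.5023  0.8647 -0.0053] tcp [ 0.4913 -0.1771  0.029 ]
[[326.3 284.8  11.4]
 [325.2 289.7  12.3]
 [325.2 279.6  12.7]
 [316.6 274.3  14. ]]
[0.08202892 0.44073872 0.10577781] [1.13901806e-03 5.23632865e-05 3.39149136e-03]
```

>>> {"method": "carry_out", "body": {
  "moves": [-1,0,-0.001,0,0,0,0,-1,0,0,0,0,0,0,-1,0,0,0,0,0,0,-1,0,0,0,0,0,0,-1,0,0,0,0,0,0]
}}

```text
clock: 19.27
tcp_pos: [0.4911, -0.1775, 0.029]
orientation: [0.002, 0.26, 0.966, -0.003]
wrist_force: [1.0, 0.7, -0.5]
finger_gap: -0.0003
```

```bash
python3 nxt.py w18 -3 -2.4 -1.5; python3 post.py w18 324 286
```

```text
-3.0000000000000004 pix [325.5919 286.2495] tool vec to contact pose [ 0.0028  0.0022 -0.    ]
-2.4 pix [324.4895 284.2541] tool vec to contact pose [ 0.0024  0.0014 -0.    ]
-1.5000000000000002 pix [322.7877 281.2707] tool vec to contact pose [ 0.0018  0.0003 -0.    ]
axes [-0.865   0.5018 -0.0057] [ 0.5018  0.865  -0.0041] tcp [ 0.4911 -0.1775  0.029 ]
[[325.4 285.6   8.4]
 [324.7 279.9  13.1]
 [324.3 272.8  12.7]
 [326.9 291.2  13.6]]
```

>>> {"method": "carry_out", "body": {
  "moves": [-1,0,-0.001,0,0,0,0,-1,0,0,0,0,0,0,-1,0,0,0,0,0,0,-1,0,0,0,0,0,0,-1,0,0,0,0,0,0]
}}

```text
clock: 19.95
tcp_pos: [0.4908, -0.1781, 0.029]
orientation: [0.002, 0.26, 0.966, -0.002]
wrist_force: [0.9, 1.0, 1.2]
finger_gap: -0.0003
```

>>> {"method": "carry_out", "body": {
  "moves": [-1,0,0.015,0,0,0,0,-1,0,0.03,0,0,0,0,-1,0,0.03,-0.04,0,0,0,-1,0,0.01,-0.06,0,0,0,-1,0,0,-0.04,0,0,0]
}}

```text
clock: 20.58
tcp_pos: [0.5322, -0.0986, 0.1681]
orientation: [-0.002, 0.26, 0.966, -0.003]
wrist_force: [0.9, -0.6, -0.5]
finger_gap: 0.0
```

```bash
python3 nxt.py w19 -3 -2.4 -1.5; python3 - <<'E'
import pickle,subprocess
from h import *
cm=pickle.load(open("pics/w19.pkl","rb")); c=proj(cm,[.5614,-.1927,.034]);p=proj(cm,[.4816,-.189,.068])
r=lambda s:subprocess.run(s,shell=True,capture_output=True,text=True).stdout
o=r(f"python3 pt.py w19 {p[0]} {p[1]}");print(o)
import re
q=re.findall(r"[\d.]+",o.split("[")[1]) if "[" in o else p
print(r(f"python3 meas.py w19 {c[0]} {c[1]} {q[0]} {q[1]}"))
E
```

```text
-3.0000000000000004 pix [315.1922  67.2188] tool vec to contact pose [-0.0014 -0.0867  0.0006]
-2.4 pix [314.5689  65.9328] tool vec to contact pose [-0.0018 -0.0874  0.0006]
-1.5000000000000002 pix [313.6088  64.0134] tool vec to contact pose [-0.0024 -0.0885  0.0006]
axes [-0.8645  0.5026  0.003 ] [ 0.5026  0.8645 -0.0073] tcp [ 0.5322 -0.0986  0.1681]
85 [314.86  65.28] [  9.625  10.125 598.25 ]
95 [314.85  65.25] [ 10.25   10.625 679.875]

centre [ 0.5616 -0.1927] r 0.0548 marks(deg from -x, ccw) [(np.float64(-62.6), 15, np.float64(47.0)), (np.float64(-42.5), 13, np.float64(46.9)), (np.float64(-22.4), 16, np.float64(46.8)), (np.float64(-2.4), 95, np.float64(39.2)), (np.float64(17.6), 16, np.float64(47.4)), (np.float64(37.5), 24, np.float64(47.0))]
post [ 0.4811 -0.1896] radius 0.0805 angle -2.25
```

light_a now reads −2.25° against its mark at −2.4°, and the tool is clear of everything. I'll hand in.

```bash
python3 -c "
from workcell import env
print(env.hand_in(), env.get_state()['clock'])"
```

```text
the job is handed in; nothing more can be done
the job is handed in; nothing more can be done
```

I pushed both levers round with the shut fingertips until each lined up with its long mark, then backed the tool clear and handed in at about 21 s. No verdict was reported.

| Light | Post angle | Long mark angle | Difference |
|---|---|---|---|
| light_a (right) | −2.25° | −2.4° | about 0.2° |
| light_b (left) | 0.73° | 0.43° | about 0.3° |

Both differences come from wrist pictures taken after the tool had let go. They are about as small as the measurement can resolve.

- **Missed first push:** the real fingertips sat about 20 mm behind the TCP, not 11 mm ahead of it as stated. The first push on light_b passed over the post without touching it, so I redid it lower down.
- **Extra nudge on light_a:** after the first push it read 0.6–1° short, so I pushed it once more. The small steps near the end read slightly differently in close-up than from above, by a few tenths of a degree.
- **Forces:** the highest wrist force I saw in the readings between moves was about 3 N.
- **Boards, tools and parts:** I did not confirm that they stayed put. The before-and-after comparison of top pictures was unusable because the arm and its shadow were in view. No move was aimed near them, and no force readings suggested a touch.

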